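Zero the kitchen tally counter

TASK

Bring the tally counter on the worktop to zero: with a fingertip flick the arms of its wheel clockwise (as seen from above), click by click; let it settle in the last click before zero, then give it one more click so that the arm with the steel stud rests over the steel pointer, and do not run past it. Only push the wheel gently with the fingers: do not grip, lift, shove or tip the counter, and leave the things around it where they are.

Things in the scene. Friction and masses are not known exactly. Their poses are not given: they have to be found in the camera images.
- counter: round tally counter of dark steel, 2.2 kg, standing loose on the worktop: foot 120 mm across and 10 mm high, neck 80 mm across and 40 mm high, the wooden wheel on top. Origin: centre of its underside, on the wheel's upright axis; z up. A straight steel pointer tongue, 14 mm wide, at most 18 mm high, sticks out of the foot along -x to 102 mm from the axis
- wheel (a joint): turn of the wheel, rad, growing clockwise from above; 0: stud arm over the pointer. Sprung clicks every 1.047 rad (60 degrees); it starts at -2.094, -3.142 or -4.189. It takes 2 to 3 N at an arm's end; pushed over half way (0.52 rad) from a click it snaps on by itself (a finger left in its way can hold the following arm a little short until it moves on or lifts out); let go earlier it springs back
- wheel_centre (a point): on the axis, on top of the wheel's hub, 58 mm above the worktop (a 7 mm cap stands there). Hub 72 mm across; six arms 60 degrees apart, 12 mm wide, run out to 68 mm from the axis, undersides 43 mm and tops 57 mm above the worktop. Between the arms, beyond 45 mm from the axis, there is free room down to 18 mm above the worktop
- stud (a point): top of the steel stud (16 mm across, 7 mm high) that marks the zero arm: 58 mm from the axis, 64 mm above the worktop. This arm alone has a stud and a wider round end (22 mm across, 72 mm from the axis at most)
- pointer_tip (a point): outer tip of the steel pointer, 102 mm from the wheel's axis, 13 mm above the worktop
- lemon: bystander: lemon 83x58x58 mm, lying about 160 mm from the counter's axis; origin at its underside
- garlic: bystander: garlic bulb 55x56x55 mm, about 155 mm from the counter's axis on the other side; origin at its underside
- tin: bystander: low tin, 75 mm across, 58 mm high, behind the counter; origin at its underside
- mug: bystander: mug 78x117x97 mm, to the left; origin at its underside
- salt_shaker: bystander: salt shaker, 44 mm across, 90 mm high, to the right; origin at its underside
- kitchen_timer: bystander: round timer, 67 mm across, 54 mm high, to the left; origin at its underside
- teaspoon: bystander: teaspoon 132x26x11 mm, to the right near the front edge; origin at its underside
Not all that is in view belongs to the job. What is shaped like the counter but orange is not meant.

How it is judged:
By the outcome, as a careful person would: the job done as asked, in the order asked, and still so for the second after the job is handed in, with the robot touching nothing.
It also fails if it takes over 72 s, if anything falls off the work surface, if the arm or the gripper's body presses on something with over 40 N, if the wrist force passes 120 N, or if a joint passes its speed limit or range.

ROBOT

A 7-joint arm with a two-finger parallel gripper is mounted at the origin on a cart in front of the work surface, level with it; the furniture and walls round the work are solid. World frame = base frame: x ahead of the robot, y to its left, z up, the work surface at z = 0. Lengths are in m, angles in rad, forces in N, time in s.
With the tool pointing down it reaches from about 0.425 to 0.925 m from the base axis. Payload 6.8 kg.
Tool frame: the origin (TCP) lies on the centre line of the jaws, within the pads' length; the fingertips stand 8 mm ahead of it and the grasp point (between the pads) lies 11 mm behind it (manip.tip_reach is the distance from the TCP to the fingertips, in m); z points along the fingers, y is the line along which they close (so a half turn about z gives the same grasp; the last joint's range is limited). The gripper opens to 88 mm and grips with 3 to 60 N. Pads are 20 mm wide; open, the fingers measure 115 mm over their backs; the gripper's body (75 mm by 178 mm) begins 61 mm behind the grasp point.
Start: joints at [1.126, 0.477, 0.022, 1.555, -0.011, 1.109, -0.083], TCP at [0.223, -0.637, 0.231] pointing down, gripper open.
Joint ranges: [-2.96, 2.96], [-0.34, 2.1], [-1.41, 1.46], [0.24, 2.44], [-1.37, 4.51], [0.17, 1.92], [-2.96, 2.96]. Speed limits (rad/s): [2.39, 2.39, 3.14, 3.14, 3.14, 3.14, 3.14].

INTERFACE

Orientations are given as a unit quaternion [w, x, y, z].
In Python, from cell import manip gives the robot as it stands. The module is installed in compiled form; this text tells all that it offers.
- The arm moves only by the tool step_arm, never from a script. Its argument "series" is a list of rows, each a list of 4 numbers: the shift along the tool's x, y, z each as a share of 0.1 m, from -1 to 1, then the turn about the tool's z as a share of 2 pi rad, from -1 to 1. In form: [[dx, dy, dz, twist], ...]. A call has 1 to 20 rows; each row shifts and turns the commanded pose from where the row before left it, along the tool's axes as they then stand; what a row does not reach is not made up. A row lasts 1/8 s, in which the tool goes at most 62.5 mm and 10.7 degrees, less where a joint would pass 70% of its speed; a pose out of reach is approached as far as the arm can. A call with a number of a shift or a turn outside -1 to 1 is refused whole. A call with a gripper value outside its range is refused whole. "gripper" is the opening, from -1 (shut) to 1 (fully open), set as the call begins (left out, the last holds). The fingers move at their own pace and stop on an object; the grip force is fixed at half the most. Time passes only in rows, so rows that do not move let the fingers close. It gives the time, the measured TCP pose, the force, the opening and the grip force at its end, in the units of the state.
- manip.sense(): the state, without advancing time (a new reading comes with each control period).
- manip.get_image(name): name is "scene" or "side" or "wrist"; returns a dict with "img" (420x560x3 uint8, red, green, blue), "vfov" (degrees; the focal length in pixels is half the picture's height over the tangent of half this angle, whatever the lens; pixels are square), "cx", "cy" (the principal point, pixels), "xyz" and "attitude" of the camera in the world; the wrist camera has in their place "tool_from_camera" (4x4, takes a point from camera to tool coordinates, whose origin is the TCP and whose axes are the flange's). Camera axes: x right, y down, z forward; pixel columns grow to the right and rows downward; lengths in m; the calibration is good to about 2 mm. A picture is of the moment at which its call begins: read the wrist's pose just before it. There is no depth.
- manip.sign_off(): hands the job in; it is judged then, once.
Trained networks look in the newest picture that a camera, given by its name, has taken for a name from the list of things; names that differ only in an ending like _2 or _b are one class to them, and where a whole thing is asked for, a point or a joint stands for the part that bears it (a point fixed in the world has none). Each returns a list of dicts, best first, with "score" (0 to 1); they miss things now and then, are a little off and sometimes report something else, mostly with a low value. They report only what shows in the picture. A call takes as long as a camera call. They do not tell look-alikes from the thing itself.
- manip.boxes_of(camera, target): "bbox" ([left, top, width, height] in pixels, round what is visible of it).
The state is a dict: "t": time; "joints": joint angles; "dq": joint speeds; "effort": joint torques, N m; "position": TCP position; "tcp_rot": TCP orientation; "force": force on the tool from outside, world axes, zero at the start; "ft_torque": the same for the moment, N m; "opening": opening from 0.0 (shut) to 1.0 (fully open); "grip_force": force on a finger pad.
Only numpy, scipy, OpenCV 4.12 (cv2) and the standard library are available. Lean on these libraries where they do the work, as an engineer would, in place of code of your own. Each camera call takes 0.05 s, during which the arm holds its last target. There are 200 camera calls.

## Working session

There is one attempt and no reset: what is moved stays moved. The work goes in short steps, Python scripts to look and compute and a tool call to move; the robot and the scene stay as the last step left them, time stands still between calls to the robot, and variables do not carry over. Pictures are saved under pics/ and viewed, at most 10 in all, crops included, and the job is handed in when it is done.

Besides the shell and the picture viewer there is one more tool, called after "Call:" as name(argument=value, ...), one argument or row to a line, values as JSON. step_arm: Moves the arm, as the interface text tells. Shift numbers are shares of 0.1 m and turn numbers shares of 2 pi rad, none past 1 either way. Its arguments: {"type":"object","properties":{"series":{"type":"array","items":{"type":"array","items":{"type":"number"}}},"gripper":{"type":"number"}},"required":["series"]}

```bash
mkdir -p pics
cat > h.py <<'E'
from cell import manip
import numpy as np, cv2
from scipy.spatial.transform import Rotation as R
def rot(a):
    a=np.array(a,float)
    return a if a.shape==(3,3) else R.from_quat(a[[1,2,3,0]]).as_matrix()
def cam(name):
    s=manip.sense(); d=manip.get_image(name)
    if 'xyz' in d: C=np.array(d['xyz'],float); A=rot(d['attitude'])
    else:
        T=np.array(d['tool_from_camera']); Rt=rot(s['tcp_rot'])
        A=Rt@T[:3,:3]; C=np.array(s['position'])+Rt@T[:3,3]
    f=d['img'].shape[0]/2/np.tan(np.radians(d['vfov'])/2)
    return dict(img=d['img'],C=C,A=A,f=f,cx=d['cx'],cy=d['cy'])
def px2w(c,u,v,z):
    r=c['A']@np.array([(u-c['cx'])/c['f'],(v-c['cy'])/c['f'],1.]); return c['C']+r*(z-c['C'][2])/r[2]
def w2px(c,p):
    q=c['A'].T@(np.array(p)-c['C']); return q[:2]/q[2]*c['f']+[c['cx'],c['cy']]
def save(c,n,crop=None,k=1):
    im=c['img'][:,:,::-1]
    if crop: l,t,w,h=crop; im=im[t:t+h,l:l+w]
    cv2.imwrite('pics/'+n,cv2.resize(im,None,fx=k,fy=k,interpolation=cv2.INTER_CUBIC))
E
python3 - <<'E'
from h import *
s=manip.sense(); print({k:np.round(s[k],3) for k in('t','position','tcp_rot','force')},manip.tip_reach)
for n in('scene','side'):
    c=cam(n); save(c,n+'1.png'); print(n,c['C'],c['A'][:,2],c['f'])
    for t in('counter','wheel_centre','stud','lemon','garlic','tin','mug','salt_shaker','kitchen_timer'):
        for b in manip.boxes_of(n,t)[:2]:
            l,tp,w,h=b['bbox']; print(t,round(b['score'],2),np.round(b['bbox']),np.round(px2w(c,l+w/2,tp+h/2,.03),3))
E
cd pics; python3 -c "
import cv2,numpy as np
cv2.imwrite('a.png',cv2.resize(np.vstack([cv2.imread('scene1.png'),cv2.imread('side1.png')]),(560,840))[:, :])"
```

```text
{'t': np.float64(0.0), 'position': array([ 0.223, -0.637,  0.23 ]), 'tcp_rot': array([-0.001,  0.986,  0.168, -0.   ]), 'force': array([-0.384,  0.063, -0.347])} 0.008
scene [-0.24517965 -0.93334419  1.12386684] [ 0.48437386  0.59468607 -0.64166225] 539.1072026128526
counter 0.92 [259. 237.  39.  40.] [ 0.477 -0.065  0.03 ]
counter 0.69 [216. 195.  40.  34.] [0.503 0.18  0.03 ]
wheel_centre 0.87 [214. 192.  32.  22.] [0.515 0.229 0.03 ]
wheel_centre 0.75 [262. 235.  37.  26.] [ 0.507 -0.043  0.03 ]
stud 0.82 [261. 236.  41.  24.] [ 0.51  -0.042  0.03 ]
stud 0.63 [214. 192.  29.  30.] [0.501 0.214 0.03 ]
lemon 0.54 [217. 236.  19.  18.] [0.39  0.071 0.03 ]
mug 0.54 [198. 179.  17.   9.] [0.517 0.372 0.03 ]
salt_shaker 0.27 [260. 236.  40.  42.] [ 0.482 -0.068  0.03 ]
kitchen_timer 0.56 [175. 185.  20.  22.] [0.423 0.358 0.03 ]
side [ 0.59224583 -0.94913257  0.97099583] [-0.02595047  0.73220087 -0.6805942 ] 454.5439376069921
counter 0.92 [254. 164.  44.  37.] [0.541 0.196 0.03 ]
counter 0.83 [235. 213.  50.  48.] [ 0.502 -0.049  0.03 ]
wheel_centre 0.85 [241. 215.  40.  36.] [ 0.503 -0.032  0.03 ]
wheel_centre 0.66 [249. 165.  40.  29.] [0.519 0.209 0.03 ]
stud 0.75 [242. 213.  43.  36.] [ 0.511 -0.027  0.03 ]
stud 0.68 [251. 162.  36.  30.] [0.517 0.223 0.03 ]
lemon 0.75 [237. 142.  17.  18.] [0.427 0.37  0.03 ]
lemon 0.7 [215. 200.  22.  20.] [0.392 0.063 0.03 ]
garlic 0.48 [284. 260.  19.  17.] [ 0.598 -0.166  0.03 ]
tin 0.18 [286. 261.  16.  15.] [ 0.598 -0.165  0.03 ]
salt_shaker 0.83 [276. 314.  18.  31.] [ 0.577 -0.353  0.03 ]
salt_shaker 0.67 [238. 216.  47.  42.] [ 0.505 -0.048  0.03 ]
kitchen_timer 0.75 [237. 141.  14.  19.] [0.424 0.372 0.03 ]
```

View pics/scene1.png

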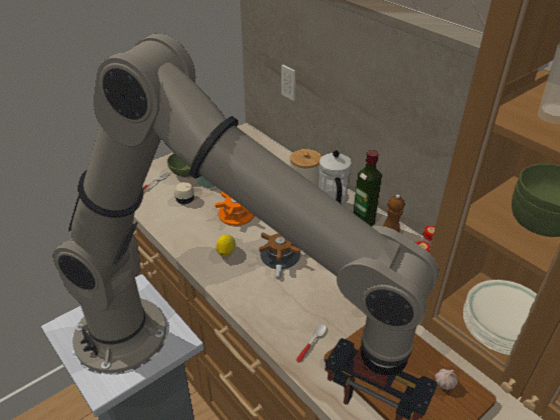

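View pics/side1.png

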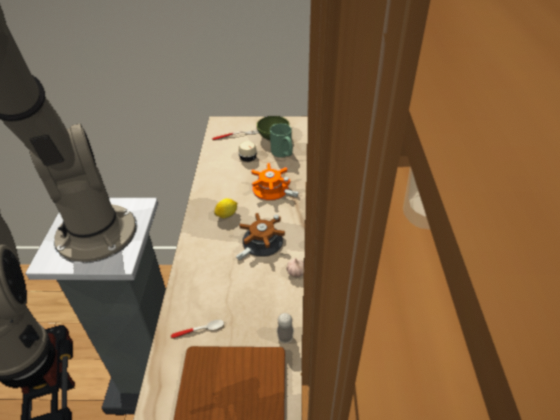

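The brown-wheeled counter shows at scene px (280,248) and side px (262,232), about (0.505,-0.05). The orange look-alike is behind it at about y=0.2. I'll go over the counter for a wrist view.

Call:
step_arm(
  series=[
    [0.3,-0.33,-0.06,0],
    [0.35,-0.36,-0.06,0],
    [0.35,-0.36,-0.06,0],
    [0.35,-0.36,-0.06,0],
    [0.35,-0.36,-0.06,0],
    [0.35,-0.36,-0.06,0],
    [0.35,-0.36,-0.06,0],
    [0.35,-0.36,-0.06,0],
    [0.35,-0.36,-0.06,0],
    [0.35,-0.36,-0.06,0],
    [0.35,-0.36,-0.06,0],
    [0.2,-0.2,-0.06,0],
    [0,0,0,0],
    [0,0,0,0],
  ],
  gripper=-1,
)

```text
t: 2.75
position: [0.4635, -0.1164, 0.3024]
tcp_rot: [0.0, 0.986, 0.167, -0.0]
force: [-0.7, -0.5, 0.2]
opening: 0.007
grip_force: 0.0
```

Run:
```python
from h import *
s=manip.sense(); print({k:np.round(s[k],3) for k in('t','position','tcp_rot','force','opening')})
c=cam('wrist'); save(c,'w1.png'); print(c['C'],c['A'][:,2],c['f'])
for t in('counter','wheel_centre','stud','pointer_tip','lemon','garlic'):
    for b in manip.boxes_of('wrist',t)[:2]:
        l,tp,w,h=b['bbox']; print(t,round(b['score'],2),np.round(b['bbox']),np.round(px2w(c,l+w/2,tp+h/2,.05),3))
```

```text
{'t': np.float64(2.75), 'position': array([ 0.464, -0.116,  0.302]), 'tcp_rot': array([ 0.   ,  0.986,  0.167, -0.   ]), 'force': array([-0.726, -0.52 ,  0.154]), 'opening': np.float64(0.007)}
[ 0.52863553 -0.09503754  0.45629897] [-0.23545845 -0.08255706 -0.96837165] 364.93039248698955
counter 0.73 [ 0.  2. 85. 88.] [0.515 0.158 0.05 ]
wheel_centre 0.77 [ 0.  0. 70. 91.] [0.512 0.165 0.05 ]
stud 0.71 [159.  53. 126. 121.] [ 0.511 -0.036  0.05 ]
stud 0.63 [ 0.  1. 72. 91.] [0.512 0.164 0.05 ]
pointer_tip 0.62 [ 2.  0. 83. 95.] [0.513 0.157 0.05 ]
pointer_tip 0.56 [157.  53. 131. 139.] [ 0.502 -0.04   0.05 ]
lemon 0.76 [ 77. 145.  58.  71.] [0.398 0.066 0.05 ]
garlic 0.64 [320.  46.  58.  50.] [ 0.596 -0.15   0.05 ]
```

View pics/w1.png

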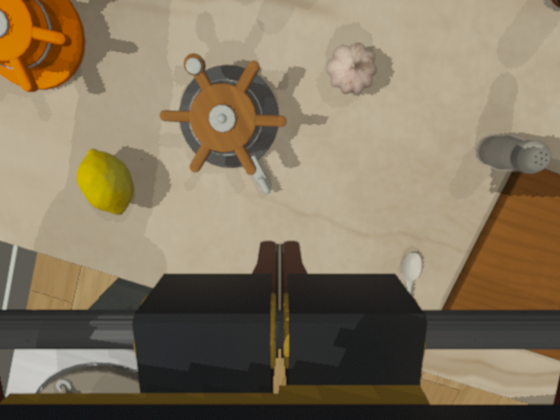

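The wrist view shows the wheel's cap at px (222,118), the stud at (194,65) and the pointer tip at (265,189). The stud is opposite the pointer, so that's 3 clicks. The lemon is at (105,182) and the garlic at (352,68).

Run:
```python
from h import *
c=cam('wrist')
C=px2w(c,222,118,.065); S=px2w(c,194,64,.064); P=px2w(c,265,190,.013)
az=lambda p:np.degrees(np.arctan2(*(p-C)[1::-1]))
print('C',C,'S',S,np.linalg.norm((S-C)[:2]),az(S),'P',P,np.linalg.norm((P-C)[:2]),az(P))
for u,v in((163,116),(254,66),(285,121),(251,174),(195,170)): p=px2w(c,u,v,.05);print(np.linalg.norm((p-C)[:2]),az(p))
for n,(u,v) in dict(lemon=(105,182),garlic=(352,68)).items(): print(n,px2w(c,u,v,.028))
Rt=rot(manip.sense()['tcp_rot']); print('tool x az',np.degrees(np.arctan2(Rt[1,0],Rt[0,0])), manip.sense()['joints'])
```

```text
C [ 0.50750205 -0.03899393  0.065     ] S [0.54865315 0.00316229 0.064     ] 0.05891146556207993 45.6912514427152 P [ 0.43944329 -0.10709303  0.013     ] 0.09627814895644976 -134.98302795761057
0.06586084949281593 107.43914408599336
0.062178936904631874 -13.06967986123821
0.06585975722529243 -73.61396180659605
0.06705749698502465 -136.24727510193674
0.06627834009662266 167.64437679366955
lemon [0.38912702 0.07606335 0.028     ]
garlic [ 0.60373818 -0.15346638  0.028     ]
tool x az 19.251293728866063 [ 0.43810632  0.10308534 -0.34805103  1.89865782  0.03859492  1.14634329
 -1.15894288]
```

The geometry checks out: arm radii about 66 mm, stud 59 mm, arms at azimuth 45.5°+60°k, and the wheel at -π. I'll turn the tool so its x lies along the arm at -14.5° and hover over the gap before it.

Call:
step_arm(
  series=[
    [0,0,0,0.0234],
    [0,0,0,0.0234],
    [0,0,0,0.0235],
    [0,0,0,0.0235],
    [0,0,0,0],
    [0.156,-0.235,0.2,0],
    [0.156,-0.235,0.2,0],
    [0.156,-0.235,0.2,0],
    [0.156,-0.235,0.2,0],
    [0.155,-0.235,0.2,0],
    [0,0,0.3,0],
    [0,0,0.3,0],
    [0,0,0.2,0],
    [0,0,0,0],
    [0,0,0,0],
  ],
)

```text
t: 5.03
position: [0.5695, -0.0208, 0.1235]
tcp_rot: [-0.0, 0.992, -0.125, 0.001]
force: [-0.3, 0.0, -0.2]
opening: 0.002
grip_force: 0.0
```

Run:
```python
from h import *
s=manip.sense(); p=np.array(s['position']); Rt=rot(s['tcp_rot']); print(p,s['t'],np.degrees(np.arctan2(Rt[1,0],Rt[0,0])))
c=cam('wrist'); save(c,'w2.png')
C=np.array([.5075,-.039,0])
print('cap expected px',w2px(c,C+[0,0,.065]),'local offset',Rt.T@(p-C))
print('tip px',w2px(c,p+Rt@[0,0,.008]), 'target gap px', w2px(c,C+Rt@np.array([.0546,-.0315,0])+[0,0,.05]))
```

```text
[ 0.56953122 -0.02079238  0.1234929 ] 5.025 -14.398205210799304
cap expected px [329.11969155 314.5573448 ] local offset [ 0.05569116 -0.03310625 -0.12341944]
tip px [277.62713884 265.62382273] target gap px [280.49977878 227.2439673 ]
```

View pics/w2.png

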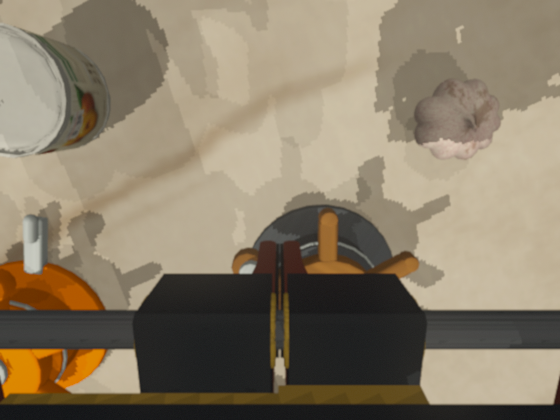

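The aim agrees with the picture: the arm at -14.5° lies at px u=329 and the cap is predicted at 329. Now turn into the gap, go down, and check.

Call:
step_arm(
  series=[
    [0,0.015,0,-0.0278],
    [0,0,0,-0.0278],
    [0,0,0,-0.0277],
    [0,0,0,0],
    [0,0,0.25,0],
    [0,0,0.2,0],
    [0,0,0.15,0],
    [0,0,0.12,0],
    [0,0,0.1,0],
    [0,0,0,0],
    [0,0,0,0],
  ],
)

```text
t: 6.45
position: [0.5689, -0.0222, 0.041]
tcp_rot: [0.0, 0.991, 0.135, 0.0]
force: [-0.2, 0.2, 0.1]
opening: 0.008
grip_force: 0.0
```

```bash
cat > chk.py <<'E'
from h import *
s=manip.sense(); p=np.array(s['position']); Rt=rot(s['tcp_rot']); C=np.array([.5075,-.039,0])
print(np.round(p,4),s['t'],'force',np.round(s['force'],2),'tool az',np.degrees(np.arctan2(Rt[1,0],Rt[0,0])),'r',np.linalg.norm((p-C)[:2]),'az',np.degrees(np.arctan2(*(p-C)[1::-1])))
E
python3 chk.py
```

```text
[ 0.5689 -0.0222  0.041 ] 6.45 force [-0.18  0.15  0.11] tool az 15.510541245213544 r 0.06366831710192015 az 15.299621189004668
```

Call:
step_arm(
  series=[
    [-0.002,0.056,0,0.0139],
    [-0.002,0.056,0,0.0139],
    [-0.002,0.056,0,0.0139],
    [-0.002,0.056,0,0.0139],
    [-0.002,0.056,0,0.0139],
    [-0.002,0.056,0,0.0139],
    [-0.002,0.056,0,0.0139],
    [-0.002,0.056,0,0.0139],
    [-0.002,0.056,0,0.0139],
    [-0.002,0.056,0,0.0139],
    [-0.002,0.056,0,0.0139],
    [-0.002,0.056,0,0.0139],
    [0,0,0,0],
    [0,0,0,0],
    [0,0,0,0],
  ],
)

```text
t: 8.32
position: [0.5533, -0.0843, 0.0408]
tcp_rot: [-0.0, 0.926, -0.378, 0.0]
force: [-0.0, 0.1, 0.7]
opening: 0.006
grip_force: 0.0
```

```bash
python3 chk.py
python3 - <<'E'
from h import *
c=cam('wrist'); save(c,'w3.png')
E
```

```text
[ 0.5533 -0.0843  0.0408] 8.325 force [-0.03  0.13  0.74] tool az -44.45957667254249 r 0.06437904143823074 az -44.67424373731398
```

View pics/w3.png

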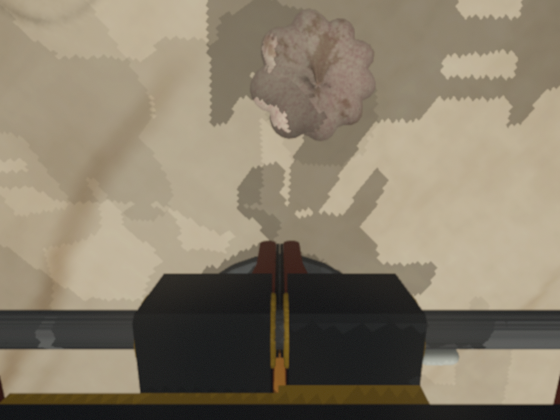

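The picture at the click's end shows only the garlic (px 315,75) and the fingers, which hide the wheel. I'll lift out and look from higher up.

Call:
step_arm(
  series=[
    [0,0,-0.2,0],
    [0,0,-0.3,0],
    [0,0,-0.4,0],
    [-0.3,0,-0.4,-0.0278],
    [-0.3,0,-0.4,-0.0278],
    [-0.3,0,-0.4,-0.0278],
    [-0.3,0,-0.3,-0.0278],
    [-0.3,0,0,-0.0278],
    [0,0,0,-0.0277],
    [0,0,0,0],
    [0,0,0,0],
  ],
)

```text
t: 9.75
position: [0.4208, -0.0242, 0.2806]
tcp_rot: [-0.0, 0.991, 0.133, -0.0]
force: [0.1, 0.2, 0.5]
opening: 0.006
grip_force: 0.0
```

```bash
python3 chk.py
python3 - <<'E'
from h import *
c=cam('wrist'); save(c,'w4.png'); C=np.array([.5075,-.039,0]);print('cap exp',w2px(c,C+[0,0,.065]))
for a in (45.5,-14.5,-134.5): print(a,w2px(c,C+[.058*np.cos(np.radians(a)),.058*np.sin(np.radians(a)),.064]))
a=np.radians(-134.5);print('ptr',w2px(c,C+[.102*np.cos(a),.102*np.sin(a),.013]))
E
```

```text
[ 0.4208 -0.0242  0.2806] 9.75 force [0.07 0.16 0.55] tool az 15.302320129153633 r 0.08794290187197819 az 170.30014768704538
cap exp [315.96674629 104.17850048]
45.5 [286.18091579  48.83469426]
-14.5 [347.78539321  48.56524524]
-134.5 [343.54315762 155.83943131]
ptr [353.59247433 183.8785964 ]
```

View pics/w4.png

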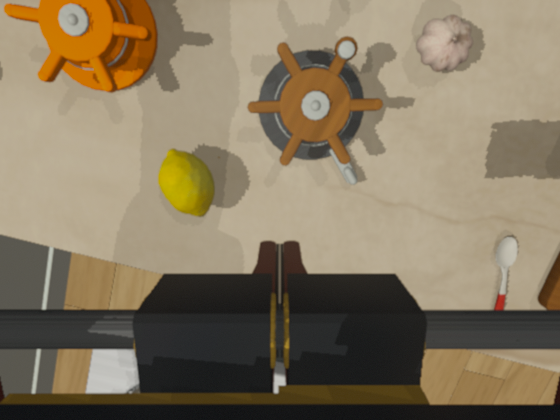

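The stud is at px (346,48), exactly the predicted -14.5° position, and the cap is at (316,105), so the counter hasn't moved and two clicks remain. Next I'll go back into the starting gap.

Call:
step_arm(
  series=[
    [0.3,0.07,0.2,0],
    [0.3,0.08,0.2,0],
    [0.3,0.08,0.2,0],
    [0.3,0.07,0.2,0],
    [0.237,0.07,0.2,0],
    [0,0,0.2,0],
    [0,0,0.2,0],
    [0,0,0,0],
    [0,0,0.25,0],
    [0,0,0.2,0],
    [0,0,0.2,0],
    [0,0,0.2,0],
    [0,0,0.15,0],
    [0,0,0,0],
    [0,0,0,0],
  ],
)

```text
t: 11.68
position: [0.5696, -0.0215, 0.0414]
tcp_rot: [0.0, 0.991, 0.135, 0.001]
force: [-0.1, 0.4, 0.2]
opening: 0.001
grip_force: 0.0
```

```bash
python3 chk.py
```

```text
[ 0.5696 -0.0215  0.0414] 11.675 force [-0.09  0.35  0.18] tool az 15.467223288808906 r 0.06453073827034657 az 15.770018000767127
```

Call:
step_arm(
  series=[
    [-0.002,0.056,0,0.0139],
    [-0.002,0.056,0,0.0139],
    [-0.002,0.056,0,0.0139],
    [-0.002,0.056,0,0.0139],
    [-0.002,0.056,0,0.0139],
    [-0.002,0.056,0,0.0139],
    [-0.002,0.056,0,0.0139],
    [-0.002,0.056,0,0.0139],
    [-0.002,0.056,0,0.0139],
    [-0.002,0.056,0,0.0139],
    [-0.002,0.056,0,0.0139],
    [-0.002,0.056,0,0.0139],
    [0,0,0,0],
    [0,0,0,0],
    [0,0,0,0],
  ],
)

```text
t: 13.55
position: [0.5537, -0.0835, 0.0409]
tcp_rot: [-0.0, 0.926, -0.379, 0.0]
force: [-0.7, -0.3, 0.4]
opening: 0.008
grip_force: 0.0
```

Call:
step_arm(
  series=[
    [0,0,-0.2,0],
    [0,0,-0.3,0],
    [0,0,-0.4,0],
    [-0.3,0,-0.4,-0.0278],
    [-0.3,0,-0.4,-0.0278],
    [-0.3,0,-0.4,-0.0278],
    [-0.3,0,-0.3,-0.0278],
    [-0.3,0,0,-0.0278],
    [0,0,0,-0.0277],
    [0,0,0,0],
    [0,0,0,0],
  ],
)

```text
t: 14.92
position: [0.4212, -0.0233, 0.2806]
tcp_rot: [-0.0, 0.991, 0.133, -0.0]
force: [0.1, 0.2, 0.1]
opening: 0.005
grip_force: 0.0
```

```bash
python3 chk.py
python3 - <<'E'
from h import *
c=cam('wrist'); save(c,'w5.png'); C=np.array([.5075,-.039,0]);print('cap exp',w2px(c,C+[0,0,.065]))
for a in (-14.5,-74.5,-134.5): print(a,w2px(c,C+[.058*np.cos(np.radians(a)),.058*np.sin(np.radians(a)),.064]))
E
```

```text
[ 0.4212 -0.0233  0.2806] 14.925 force [0.11 0.18 0.11] tool az 15.266476255953991 r 0.08766488228032884 az 169.7087923289262
cap exp [316.60272665 104.8336807 ]
-14.5 [348.39385817  49.250044  ]
-74.5 [375.9236946  104.57331047]
-134.5 [344.17430829 156.42801937]
```

View pics/w5.png

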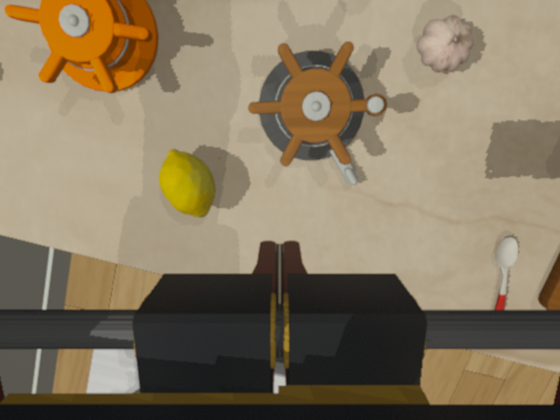

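The stud is at px (375,104), which is the -74.5° position, so the wheel has settled in the last click before zero. Now the final click.

Call:
step_arm(
  series=[
    [0.3,0.08,0.2,0],
    [0.3,0.08,0.2,0],
    [0.3,0.08,0.2,0],
    [0.3,0.07,0.2,0],
    [0.225,0.07,0.2,0],
    [0,0,0.2,0],
    [0,0,0.2,0],
    [0,0,0,0],
    [0,0,0.25,0],
    [0,0,0.2,0],
    [0,0,0.2,0],
    [0,0,0.2,0],
    [0,0,0.15,0],
    [0,0,0,0],
    [0,0,0,0],
  ],
)

```text
t: 16.85
position: [0.5692, -0.022, 0.0414]
tcp_rot: [0.0, 0.991, 0.134, 0.001]
force: [0.2, 0.3, 0.4]
opening: 0.006
grip_force: 0.0
```

```bash
python3 chk.py
```

```text
[ 0.5692 -0.022   0.0414] 16.85 force [0.19 0.33 0.35] tool az 15.430351115204369 r 0.06394738349770193 az 15.403082414487562
```

Call:
step_arm(
  series=[
    [-0.002,0.056,0,0.0139],
    [-0.002,0.056,0,0.0139],
    [-0.002,0.056,0,0.0139],
    [-0.002,0.056,0,0.0139],
    [-0.002,0.056,0,0.0139],
    [-0.002,0.056,0,0.0139],
    [-0.002,0.056,0,0.0139],
    [-0.002,0.056,0,0.0139],
    [-0.002,0.056,0,0.0139],
    [-0.002,0.056,0,0.0139],
    [-0.002,0.056,0,0.0139],
    [-0.002,0.056,0,0.0139],
    [0,0,0,0],
    [0,0,0,0],
    [0,0,0,0],
  ],
)

```text
t: 18.73
position: [0.5532, -0.084, 0.0409]
tcp_rot: [-0.0, 0.925, -0.379, 0.0]
force: [-0.3, -0.3, 0.2]
opening: 0.005
grip_force: 0.0
```

Call:
step_arm(
  series=[
    [0,0,-0.2,0],
    [0,0,-0.3,0],
    [0,0,-0.4,0],
    [-0.3,0,-0.4,-0.0278],
    [-0.3,0,-0.4,-0.0278],
    [-0.3,0,-0.4,-0.0278],
    [-0.3,0,-0.3,-0.0278],
    [-0.3,0,0,-0.0278],
    [0,0,0,-0.0277],
    [0,0,0,0],
    [0,0,0,0],
  ],
)

```text
t: 20.1
position: [0.4208, -0.0238, 0.2807]
tcp_rot: [0.0, 0.991, 0.132, 0.0]
force: [0.5, 0.5, 0.3]
opening: 0.0
grip_force: 0.0
```

```bash
python3 chk.py
python3 - <<'E'
from h import *
c=cam('wrist'); save(c,'w6.png'); C=np.array([.5075,-.039,0]);print('cap exp',w2px(c,C+[0,0,.065]))
for a in (-134.5,): print(a,w2px(c,C+[.058*np.cos(np.radians(a)),.058*np.sin(np.radians(a)),.064]))
E
```

```text
[ 0.4208 -0.0238  0.2807] 20.1 force [0.47 0.5  0.32] tool az 15.227353243730239 r 0.08803051587923003 az 170.06960495488832
cap exp [316.17830593 104.21085991]
-134.5 [343.80856817 155.82457217]
```

View pics/w6.png

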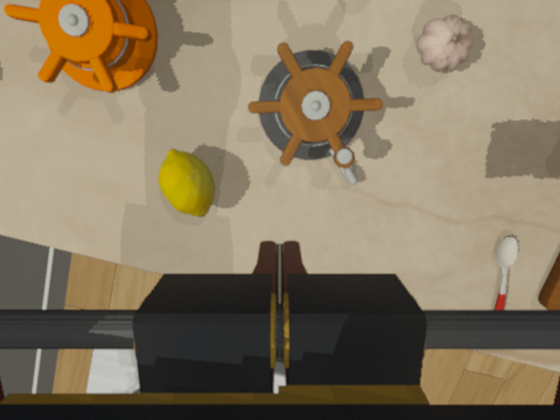

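The stud is at px (344,157), over the pointer and where predicted. The counter, lemon and garlic haven't moved, and the robot is clear.

```bash
python3 -c "
from cell import manip
print(manip.sign_off())"
```

```text
the job is handed in; nothing more can be done
None
```

I flicked the counter three clicks clockwise to zero, letting it settle in the last click first; the stud arm now rests over the pointer, the counter, lemon and garlic stayed put, and the job is handed in.

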